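# Find the canister's own lid and clip it shut

### The job

The blue coffee canister has been left open. Of the three look-alike lids drying on the sloping wire rack, find the one that fits it, set that lid squarely down on the canister, then swing both steel side clips up and fully in over the lid's edge. Leave the canister standing upright about where it is, and leave the other two lids and everything else undisturbed.

Things in the scene. Friction and masses are not known exactly. Their poses are not given: they have to be found in the camera images.
- rack: Sloping drainer of steel wire, 380 mm wide (y), 105 mm high, fixed. Origin on the table under its middle; x level, pointing roughly away from the robot; z up. The bed rises along +x at 35 degrees; three lids lie on it side by side, 125 mm apart in y, in any order, lower edges against a wire lip.
- canister: Square blue plastic canister, open on top, standing loose: 88 x 88 mm outside, 120 mm high, mouth 81 x 81 mm, 0.4 to 0.75 kg with a paper-wrapped coffee brick inside (top 26 mm below the rim). Origin: centre of its underside; z up; the two clips are on its +y and -y faces.
- mouth (a point): Centre of the canister's mouth at the height of the rim (120 mm above its underside); axes as the canister.
- clip_left (a joint): Steel side clip on the canister's +y face, hinged along the canister's x, 106 mm above its underside and 51.5 mm out from its middle. 0 = closed (upright, 9 mm inward lip over the lid's edge); grows as it leans outward, to 1.6 rad. Friction hinge (0.025 N m): 1 N at the free edge turns it, it stays where left. Push its outer face up and in, round the hinge; a level push jams if it leans far out.
- clip_right (a joint): The same clip on the canister's -y face (outward is -y). Either clip closes only over the right lid, fully down.
- clip_left_tip (a point): Middle of the free (upper when closed) edge of the left clip, 27 mm from its hinge. The flap is 40 mm wide (along the canister's x), 29 mm long and 3 mm thick; when closed its outer face is 53 mm from the canister's middle.
- clip_right_tip (a point): The same point of the right clip, which has the same sizes.
- lid_small: One of three look-alike blue plastic lids: square plate 76 x 76 x 8 mm; grey plug beneath, 58 x 58 mm, 8 mm deep, its lower 4 mm only 50 x 50 mm; bar grip in the middle of the top, 60 mm long along the lid's x, 18 mm wide (y), 32 mm high. About 60 to 130 g. Origin: middle of the plate's lower edge, on its underside; x runs up-slope to the lid's centre, 38 mm away; z is the lid's upward normal.
- lid_small_seat (a point): Centre of the underside of this lid's plate (the face that rests on a rim); axes as the lid.
- lid_small_grip (a point): Inside this lid's bar grip, on its middle axis: 31 mm above the plate's underside, 23 mm above the plate's top, 9 mm below the top of the grip; axes as the lid.
- lid_mid: One of three look-alike blue plastic lids: square plate 94 x 94 x 8 mm; grey plug beneath, 76 x 76 mm, 8 mm deep, its lower 4 mm only 68 x 68 mm; bar grip in the middle of the top, 60 mm long along the lid's x, 18 mm wide (y), 32 mm high. About 60 to 130 g. Origin: middle of the plate's lower edge, on its underside; x runs up-slope to the lid's centre, 47 mm away; z is the lid's upward normal.
- lid_mid_seat (a point): Centre of the underside of this lid's plate (the face that rests on a rim); axes as the lid.
- lid_mid_grip (a point): Inside this lid's bar grip, on its middle axis: 31 mm above the plate's underside, 23 mm above the plate's top, 9 mm below the top of the grip; axes as the lid.
- lid_large: One of three look-alike blue plastic lids: square plate 112 x 112 x 8 mm; grey plug beneath, 94 x 94 mm, 8 mm deep, its lower 4 mm only 86 x 86 mm; bar grip in the middle of the top, 60 mm long along the lid's x, 18 mm wide (y), 32 mm high. About 60 to 130 g. Origin: middle of the plate's lower edge, on its underside; x runs up-slope to the lid's centre, 56 mm away; z is the lid's upward normal.
- lid_large_seat (a point): Centre of the underside of this lid's plate (the face that rests on a rim); axes as the lid.
- lid_large_grip (a point): Inside this lid's bar grip, on its middle axis: 31 mm above the plate's underside, 23 mm above the plate's top, 9 mm below the top of the grip; axes as the lid.
- jar: Closed glass jar, 86 mm across, 130 mm high, bystander; origin under its middle.
- tea_tin: Plain aluminium tin, 68 mm across, 110 mm high, bystander; origin under its middle.
- mug: White ceramic mug, 82 mm across, 92 mm high, handle at its +y, bystander; origin under its middle.
- spoon: Stainless tablespoon 158 mm long lying on the table, bystander; origin near its middle, x towards the bowl.
- saucer: White saucer, 140 mm across, 18 mm high, bystander; origin under its middle.

How it is judged:
By the outcome, as a careful person would: the job done as asked, in the order asked, and still so for the second after the job is handed in, with the robot touching nothing.
It also fails if it takes over 56 s, if anything falls off the work surface, if the arm or the gripper's body presses on something with over 40 N, if the wrist force passes 120 N, or if a joint passes its speed limit or range.

### The arm

A 7-joint arm with a two-finger parallel gripper is mounted at the origin on the work surface. World frame = base frame: x ahead of the robot, y to its left, z up, the work surface at z = 0. Lengths are in m, angles in rad, forces in N, time in s.
With the tool pointing down it reaches from about 0.425 to 0.925 m from the base axis. Payload 6.8 kg.
Tool frame: the origin (TCP) lies midway between the tips of the shut fingers; the grasp point (between the pads) lies 19 mm behind it; x points along the fingers, y is the direction in which the jaws open and shut, and the axes are right-handed (so a half turn about x gives the same grasp; the last joint's range is limited). The gripper opens to 85 mm and grips with 20 to 120 N. Pads are 22 mm wide; open, the fingers measure 114 mm over their backs; the gripper's body (76 mm by 85 mm) begins 54 mm behind the grasp point. The pads swing forward as they close: fully open they stand 13 mm farther back than shut.
Start: joints at [-1.403, 0.477, 0.022, 1.555, -0.011, 1.109, -0.083], TCP at [0.184, 0.65, 0.231] pointing down, gripper open.
Joint ranges: [-2.96, 2.96], [-0.34, 2.1], [-1.41, 1.46], [0.24, 2.44], [-1.37, 4.51], [0.17, 1.92], [-2.96, 2.96]. Speed limits (rad/s): [2.39, 2.39, 3.14, 3.14, 3.14, 3.14, 3.14].

### API

Orientations are given as a rotation vector (axis times angle).
In Python, from bench import r, viewer, nets gives the robot as it stands.
- The arm moves only by the shell command python3 -m pendant 'ROWS' [FORCE]. ROWS is JSON, one flat list of numbers, 5 for each row, row after row: the finger opening in mm, from 0 to 85.4, then the shift along the tool's x, y, z in mm, then the turn about the tool's x in rad. A call has 1 to 20 rows; each row shifts and turns the commanded pose from where the row before left it, along the tool's axes as they then stand; what a row does not reach is not made up. A row lasts 1/8 s, in which the tool goes at most 62.5 mm and 10.7 degrees, less where a joint would pass 70% of its speed; a pose out of reach is approached as far as the arm can. A call with a gripper value outside its range is refused whole. The fingers move at their own pace and stop on an object; FORCE is the grip in N (left out, the last holds). Time passes only in rows, so rows that do not move let the fingers close. It gives the time, the measured TCP pose, the force and the opening at its end, in the units of the state.
- r.get_obs(): the state, without advancing time (a new reading comes with each control period).
- viewer.grab_frame(name): name is "scene" or "top"; returns (picture, depth): 480x640x3 uint8, red, green, blue; 480x640 float32, m along the optical axis (not along the pixel's ray), 0 where there is no reading.
- viewer.calibration(name): a dict with "mtx" (3x3 intrinsics, pixels), "world_to_cam" (4x4, takes a point from world to camera coordinates). Camera axes: x right, y up, looking along -z (the intrinsics and any distortion apply to the point x, -y, -z); pixel columns grow to the right and rows downward; lengths in m; the calibration is good to about 2 mm. A picture is of the moment at which its call begins. calibration takes no time and is no camera call.
- r.hand_in(): hands the job in, once; it reports no verdict.
Trained networks look in the newest picture that a camera, given by its name, has taken for a name from the list of things; names that differ only in an ending like _2 or _b are one class to them, and where a whole thing is asked for, a point or a joint stands for the part that bears it (a point fixed in the world has none). Each returns a list of dicts, best first, with "score" (0 to 1); they miss things now and then, are a little off and sometimes report something else, mostly with a low value. They report only what shows in the picture. A call takes as long as a camera call.
- nets.look_for(name, camera): "location" ([x, y, z] in m, in world coordinates, good to about 4 mm: the middle of the surface that is visible of it).
- nets.silhouettes(name, camera): "mask" (480x640 bool, what is visible of it).
The state is a dict: "clock": time; "joints": joint angles; "qvel": joint speeds; "tau": joint torques, N m; "tcp_pos": TCP position; "orientation": TCP orientation; "contact_force": force on the tool from outside, world axes, zero at the start; "moment": the same for the moment, N m; "grip_width": finger opening in m.
Only numpy, scipy, OpenCV 4.12 (cv2) and the standard library are available. Lean on these libraries where they do the work, as an engineer would, in place of code of your own. Each camera call takes 0.05 s, during which the arm holds its last target. There are 200 camera calls.

## Working session

There is one attempt and no reset: what is moved stays moved. The work goes in short steps, Python scripts to look and compute and a shell command to move; the robot and the scene stay as the last step left them, time stands still between calls to the robot, and variables do not carry over. Pictures are saved under pics/ and viewed, about 8 in all and at most 12, crops included, and the job is handed in when it is done.

```bash
ls; mkdir -p pics; cat > h.py <<'E'
import numpy as np, cv2
from scipy.spatial.transform import Rotation as R
from bench import r, viewer, nets
def grab(n):
    p,d=viewer.grab_frame(n); return p,d
def world(n,d):
    c=viewer.calibration(n); K=np.array(c['mtx']); T=np.linalg.inv(np.array(c['world_to_cam']))
    v,u=np.mgrid[:480,:640]
    X=np.stack([(u-K[0,2])/K[0,0]*d,-(v-K[1,2])/K[1,1]*d,-d],-1)
    W=X@T[:3,:3].T+T[:3,3]; W[d==0]=np.nan; return W
def save(p,f): cv2.imwrite('pics/'+f,p[...,::-1])
E
python3 - <<'E'
from h import *
for n in('scene','top'):
    p,d=grab(n); save(p,n+'0.png'); c=viewer.calibration(n); print(c); np.save(n+'0.npy',world(n,d))
    for k in('canister','lid_small','lid_mid','lid_large','clip_left','clip_right','clip_left_tip','clip_right_tip','rack','lid_mid_grip','jar','mug','tea_tin'):
        print(n,k,[(np.round(o['location'],3).tolist(),round(o['score'],2)) for o in nets.look_for(k,n)[:3]])
print(r.get_obs())
E
```

```text
pics
{'mtx': array([[538.41821621,   0.        , 319.33086316],
       [  0.        , 538.41821621, 237.39386236],
       [  0.        ,   0.        ,   1.        ]]), 'world_to_cam': array([[-0.31191375,  0.95002748, -0.01255425,  0.15585541],
       [-0.78687126, -0.25089561,  0.56381292,  0.3280979 ],
       [ 0.53248796,  0.18573958,  0.82580711, -1.56294554],
       [ 0.        ,  0.        ,  0.        ,  1.        ]])}
scene canister []
scene lid_small [([0.564, 0.078, 0.084], 0.94)]
scene lid_mid [([0.581, 0.195, 0.089], 0.55)]
scene lid_large [([0.598, 0.318, 0.094], 0.93), ([0.672, -0.285, 0.102], 0.5)]
scene clip_left [([0.47, -0.219, 0.129], 0.41)]
scene clip_right [([0.452, -0.276, 0.091], 0.62), ([0.422, -0.336, 0.116], 0.54), ([0.601, 0.318, 0.092], 0.4)]
scene clip_left_tip []
scene clip_right_tip [([0.424, -0.336, 0.113], 0.65)]
scene rack [([0.62, 0.186, 0.007], 0.59)]
scene lid_mid_grip [([0.58, 0.197, 0.086], 0.79), ([0.422, -0.338, 0.113], 0.19)]
scene jar [([0.673, -0.284, 0.106], 0.71)]
scene mug [([0.394, -0.054, 0.059], 0.73), ([0.465, -0.215, 0.13], 0.61)]
s
[... 1211 characters left out ...]
_tin [([0.672, -0.125, 0.11], 0.77)]
{'clock': 1.4, 'joints': array([-1.40307885,  0.47698501,  0.0223841 ,  1.55542733, -0.01148998,
        1.10932525, -0.08308228]), 'qvel': array([-0.00094949, -0.00051563, -0.00028731, -0.00013651,  0.00153399,
        0.00036224, -0.00026148]), 'tau': array([ 6.42843570e-04, -5.96308458e+01,  1.60674077e+00, -2.81546420e+01,
        1.24856472e-02,  1.57299772e-03,  2.20223360e-07]), 'tcp_pos': array([0.18381236, 0.64948458, 0.2313061 ]), 'orientation': array([ 0.21647872,  1.55994578, -0.21650363]), 'contact_force': array([ 0.32553411, -0.65235715, -0.43509702]), 'moment': array([ 0.00888424, -0.07978201, -0.0314866 ]), 'grip_width': 0.085587077888113}
```

View pictures.

View pics/scene0.png

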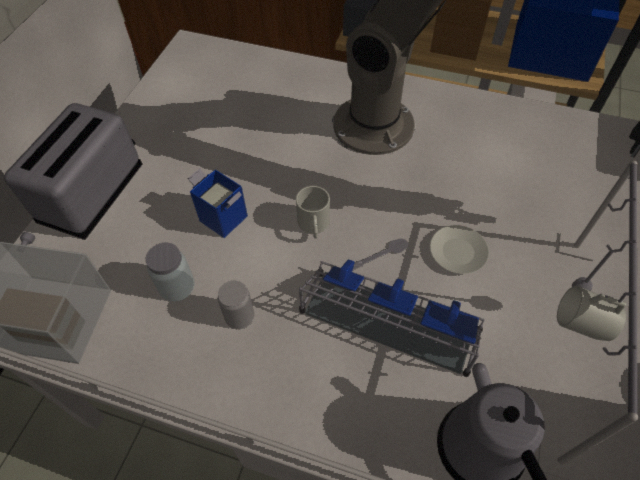

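View pics/top0.png

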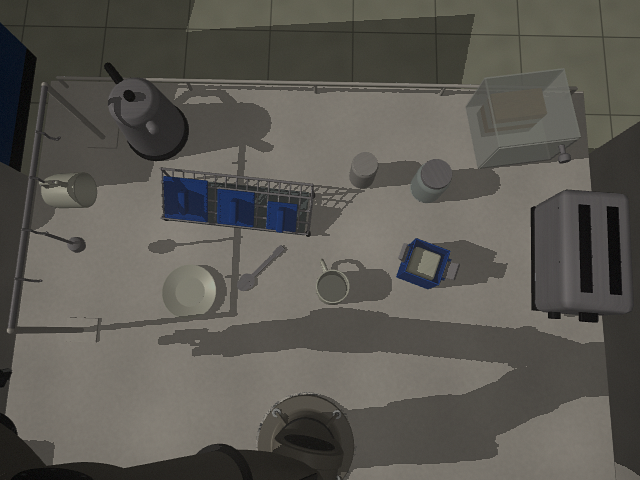

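```bash
cat >> h.py <<'E'
from scipy.optimize import least_squares
def box(P,c,h):
    q=np.abs(P-c)-h
    return np.linalg.norm(np.maximum(q,0),axis=1)+np.minimum(q.max(1),0)
def rackR(yaw): return R.from_euler('ZY',[yaw,-np.radians(35)])
def sdf_lid(P,s): return np.minimum(box(P,[s/2,0,.004],[s/2,s/2,.004]),box(P,[s/2,0,.024],[.03,.009,.016]))
def sdf_can(P): return np.maximum(box(P,[0,0,.06],[.044,.044,.06]),-box(P,[0,0,.12],[.0405,.0405,.1]))
def blue(p):
    p=p.astype(int); return (p[...,2]>p[...,0]+35)&(p[...,2]>p[...,1]+25)
def fit(f,x0,sc=.002):
    return least_squares(f,x0,loss='soft_l1',f_scale=sc,x_scale=[.01,.01,.01,.1][:len(x0)] if len(x0)==4 else [.01,.01,.1])
def pts(n,p,W,lo,hi,col=True):
    m=np.all((W>lo)&(W<hi),-1)
    if col: m&=blue(p)
    return W[m]
E
cat > meas.py <<'E'
from h import *
C={n:(lambda p,d:(p,world(n,d)))(*grab(n)) for n in('scene','top')}
for n in list(C)+['both']:
    get=lambda lo,hi,col=True: np.vstack([pts(k,*C[k],lo,hi,col) for k in C if n in(k,'both')])
    for s,x in((.076,[.564,.078]),(.094,[.58,.193]),(.112,[.6,.315])):
        P=get([x[0]-.08,x[1]-.065,.02],[x[0]+.08,x[1]+.065,.2])
        o=fit(lambda v:sdf_lid(rackR(v[3]).inv().apply(P-v[:3]),s),[x[0]-.04,x[1],.05,-.1])
        g=o.x[:3]+rackR(o.x[3]).apply([s/2,0,.031])
        print(n,s,len(P),np.round(o.x,4),'grip',np.round(g,4),'res',np.median(np.abs(o.fun)))
    P=get([.36,-.36,.02],[.52,-.19,.14])
    o=fit(lambda v:sdf_can(R.from_euler('z',v[2]).inv().apply(P-[v[0],v[1],0])),[.44,-.28,-.45])
    print(n,'can',len(P),np.round(o.x,4),np.median(np.abs(o.fun)))
    Q=get([.34,-.38,.08],[.54,-.17,.16],False); L=R.from_euler('z',o.x[2]).inv().apply(Q-[o.x[0],o.x[1],0])
    for sg,nm in((1,'left'),(-1,'right')):
        q=L[(sg*L[:,1]>.049)&(np.abs(L[:,0])<.026)]
        y=sg*q[:,1]-.0515;z=q[:,2]-.106
        k=np.hypot(y,z)>.008
        print(nm,len(q),'angle',np.round(np.percentile(np.arctan2(y[k],z[k]),[10,50,90]),2),'ext',np.round(q.min(0),3),np.round(q.max(0),3))
E
python3 meas.py
```

```text
scene 0.076 518 [ 0.5224  0.0781  0.0474 -0.0663] grip [0.5357 0.0772 0.0946] res 0.0011832131254267742
scene 0.094 773 [ 0.5324  0.1942  0.0477 -0.0762] grip [0.553  0.1926 0.1   ] res 0.0010660841269539006
scene 0.112 618 [ 0.5476  0.3213  0.0413 -0.0872] grip [0.5756 0.3188 0.0989] res 0.0008268957311319295
scene can 1046 [ 0.4439 -0.276  -0.3062] 0.0008706268590122496
left 92 angle [0.25 0.4  0.56] ext [-0.024  0.049  0.102] [0.024 0.067 0.138]
right 179 angle [0.63 0.9  1.15] ext [-0.024 -0.075  0.105] [ 0.023 -0.051  0.132]
top 0.076 519 [ 0.5257  0.0756  0.0424 -0.0857] grip [0.539  0.0745 0.0896] res 0.0011994410300130431
top 0.094 867 [ 0.5361  0.1929  0.0424 -0.0805] grip [0.5567 0.1912 0.0948] res 0.0014120370665174171
top 0.112 688 [ 0.5469  0.3185  0.0428 -0.07  ] grip [0.5749 0.3165 0.1003] res 0.0014298349509139696
top can 605 [ 0.4426 -0.2774 -0.4046] 0.0008761461496184925
left 127 angle [0.19 0.34 0.53] ext [-0.026  0.049  0.104] [0.025 0.067 0.138]
right 220 angle [0.58 0.81 0.97] ext [-0.022 -0.076  0.104] [ 0.026 -0.049  0.135]
both 0.076 1037 [ 0.5225  0.0774  0.0473 -0.0582] grip [0.5359 0.0766 0.0944] res 0.0017101189775480365
both 0.094 1640 [ 0.5323  0.195   0.0476 -0.0822] grip [0.5529 0.1933 0.1   ] res 0.0014149192889593648
both 0.112 1306 [ 0.5472  0.3203  0.0419 -0.0826] grip [0.5752 0.318  0.0994] res 0.0011562102538210531
both can 1651 [ 0.4445 -0.2762 -0.3389] 0.000758587115865357
left 205 angle [0.13 0.34 0.52] ext [-0.024  0.049  0.102] [0.026 0.067 0.138]
right 404 angle [0.64 0.89 1.09] ext [-0.026 -0.077  0.104] [ 0.026 -0.05   0.135]
```

```bash
python3 - <<'E'
from h import *
C={n:(lambda p,d:(p,world(n,d)))(*grab(n)) for n in('scene','top')}
for n in list(C):
    P=pts(n,*C[n],[.5,.13,.02],[.66,.258,.2])
    for z in(.036,.040,.044,.048,.052):
        o=fit(lambda v:sdf_lid(rackR(v[2]).inv().apply(P-[v[0],v[1],z]),.094),[.535,.193,-.08],.001)
        print(n,z,np.round(o.x,4),o.cost*1e5)
    L=rackR(-.08).inv().apply(P-[.535,.193,.0425]); 
    print('xhist',np.percentile(L[:,0],[1,3,50,97,99]),'y',np.percentile(L[:,1],[1,3,97,99]))
    k=np.abs(L[:,1])>.012; print('z hist',np.histogram(L[k,2],np.arange(-.02,.02,.002)))
    g=L[L[:,2]>.016]; print('grip',np.percentile(g,[1,5,95,99],axis=0).round(4).tolist())
    Q=pts(n,*C[n],[.36,-.36,.02],[.52,-.19,.14])
    for y in np.arange(-.55,-.2,.05):
        o=fit(lambda v:sdf_can(R.from_euler('z',v[2]).inv().apply(Q-[v[0],v[1],0])),[.443,-.277,y],.001)
        print(n,y.round(2),np.round(o.x,4),o.cost*1e5)
    q=Q[Q[:,2]>.11]; print(cv2.minAreaRect((q[:,:2]*1000).astype(np.float32)), np.percentile(Q[:,2],[95,99]))
E
```

```text
scene 0.036 [ 0.5322  0.1946 -0.0284] 177.4647175307515
scene 0.04 [ 0.5357  0.1953 -0.0694] 49.32545273800131
scene 0.044 [ 0.54    0.1947 -0.0889] 56.87167855082578
scene 0.048 [ 0.5328  0.195  -0.0775] 77.5818790618111
scene 0.052 [ 0.5379  0.1933 -0.0838] 94.9103950608227
xhist [0.00729454 0.01044023 0.07419906 0.09550155 0.096425  ] y [-0.04064764 -0.03678016  0.04738835  0.04884259]
z hist (array([  0,   0,   0,   0,   0,   0,   0,   0,   0,   2,  11,  34, 189,
       234,  21,   0,   1,   2,   0]), array([-2.00000000e-02, -1.80000000e-02, -1.60000000e-02, -1.40000000e-02,
       -1.20000000e-02, -1.00000000e-02, -8.00000000e-03, -6.00000000e-03,
       -4.00000000e-03, -2.00000000e-03, -1.73472348e-17,  2.00000000e-03,
        4.00000000e-03,  6.00000000e-03,  8.00000000e-03,  1.00000000e-02,
        1.20000000e-02,  1.40000000e-02,  1.60000000e-02,  1.80000000e-02]))
grip [[0.0228, -0.0037, 0.0167], [0.0283, -0.0027, 0.0194], [0.0796, 0.0119, 0.0388], [0.0808, 0.012, 0.0399]]
scene -0.55 [ 0.4457 -0.276  -0.3493] 65.9473973485548
scene -0.5 [ 0.4444 -0.2764 -0.3726] 65.007768
[... 1209 characters left out ...]
0000e-02,
        1.20000000e-02,  1.40000000e-02,  1.60000000e-02,  1.80000000e-02]))
grip [[0.0215, -0.0056, 0.0188], [0.0244, -0.0052, 0.0335], [0.0784, 0.0097, 0.0418], [0.0796, 0.0105, 0.0431]]
top -0.55 [ 0.4426 -0.2772 -0.4051] 37.12439301364445
top -0.5 [ 0.4426 -0.2772 -0.4051] 37.12439301360472
top -0.45 [ 0.4426 -0.2771 -0.4052] 37.124945020353366
top -0.4 [ 0.4426 -0.2772 -0.4051] 37.12439301361478
top -0.35 [ 0.4446 -0.2762 -0.345 ] 28.88182011969824
top -0.3 [ 0.4426 -0.2772 -0.2856] 39.27328762122961
top -0.25 [ 0.4426 -0.2772 -0.2849] 39.27801488650384
((442.54791259765625, -279.2661437988281), (105.3467788696289, 87.82469177246094), 70.06319427490234) [0.12264428 0.12478725]
```

```bash
python3 - <<'E'
import cv2,numpy as np
a=cv2.imread('pics/top0.png')[215:315,375:485]; b=cv2.imread('pics/scene0.png')[155:255,170:280]
c=cv2.imread('pics/top0.png')[155:245,150:320]; d=cv2.imread('pics/scene0.png')[250:380,290:490]
f=lambda i:cv2.convertScaleAbs(cv2.resize(i,(400,300),interpolation=cv2.INTER_CUBIC),alpha=1.6)
cv2.imwrite('pics/crop1.png',np.vstack([np.hstack([f(a),f(b)]),np.hstack([f(c),f(d)])]))
E
```

```text
(no output)
```

View pics/crop1.png

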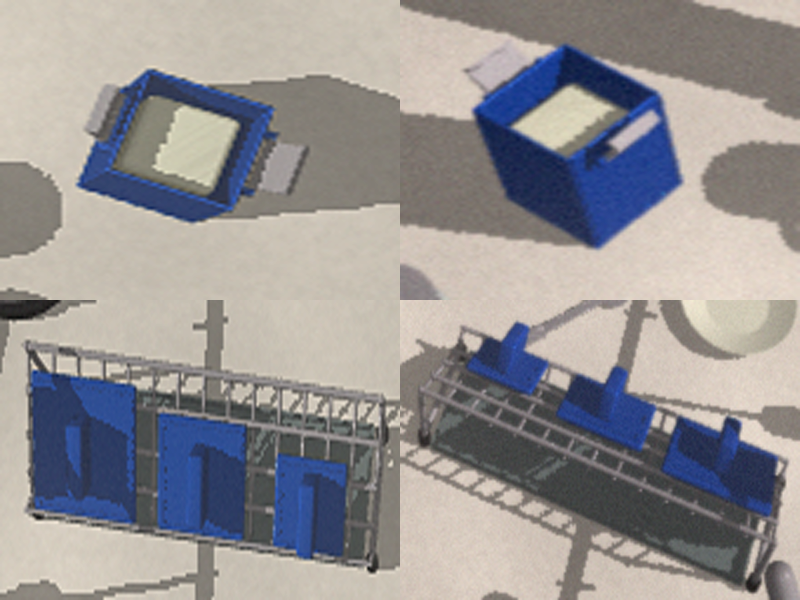

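```bash
cat > st.py <<'E'
from h import *
def st(show=True):
    o=r.get_obs(); M=R.from_rotvec(o['orientation']).as_matrix()
    if show: print('t %.2f'%o['clock'],'tcp',np.round(o['tcp_pos'],4),'F',np.round(o['contact_force'],1),'w %.4f'%o['grip_width'],'yaw_y %.3f'%np.arctan2(-M[0,1],M[1,1]),'q',np.round(o['joints'],2))
    return o['tcp_pos'],M
def to(x,y,z,yaw):
    "mm along tool axes to world target, after turn about tool x so that the y axis has yaw (mod pi)"
    p,M=st(); cur=np.arctan2(-M[0,1],M[1,1]); d=(yaw-cur+np.pi/2)%np.pi-np.pi/2
    print('shift mm',np.round(M.T@(np.array([x,y,z])-p)*1000,1),'turn about tool x %.3f'%(-d),'(x down %.3f)'%M[2,0])
    print(np.round(M,3).tolist())
E
python3 - <<'E'
from st import *
to(.5577,.192,.2,-.08)
a,b=np.array([.184,.65]),np.array([.558,.192])
for n in('scene','top'):
    W=np.load(n+'0.npy').reshape(-1,3); W=W[(W[:,2]>.11)&(W[:,2]<.6)]
    t=np.clip((W[:,:2]-a)@(b-a)/((b-a)@(b-a)),0,1); d=np.linalg.norm(W[:,:2]-a-t[:,None]*(b-a),axis=1)
    k=(d<.16)&(d>0); print(n,k.sum()); print(np.round(W[k][::max(1,k.sum()//25)],2).tolist())
E
```

```text
t 1.60 tcp [0.1838 0.6495 0.2313] F [-0.4  0.9  0.2] w 0.0852 yaw_y -0.276 q [-1.4   0.48  0.02  1.56 -0.01  1.11 -0.08]
shift mm [  31.3 -338.4  484.4] turn about tool x -0.196 (x down -1.000)
[[-0.0, 0.272, 0.962], [0.0, 0.962, -0.272], [-1.0, 0.0, -0.0]]
scene 1899
[[0.16, 0.58, 0.32], [0.18, 0.59, 0.3], [0.19, 0.6, 0.29], [0.18, 0.6, 0.25], [0.28, 0.58, 0.31], [0.27, 0.58, 0.27], [0.26, 0.58, 0.26], [0.32, 0.58, 0.31], [0.33, 0.58, 0.3], [0.34, 0.57, 0.3], [0.27, 0.58, 0.2], [0.27, 0.58, 0.18], [0.26, 0.57, 0.16], [0.27, 0.58, 0.16], [0.39, 0.58, 0.31], [0.4, 0.58, 0.31], [0.42, 0.58, 0.31], [0.44, 0.58, 0.3], [0.47, 0.56, 0.27], [0.46, 0.55, 0.21], [0.46, 0.55, 0.17], [0.46, 0.55, 0.15], [0.58, 0.19, 0.11], [0.59, 0.32, 0.12], [0.63, 0.27, 0.11], [0.63, 0.34, 0.11]]
top 1852
[[0.66, 0.32, 0.11], [0.63, 0.34, 0.11], [0.63, 0.08, 0.11], [0.59, 0.32, 0.12], [0.57, 0.18, 0.11], [0.46, 0.55, 0.27], [0.47, 0.55, 0.15], [0.47, 0.55, 0.15], [0.46, 0.55, 0.15], [0.45, 0.55, 0.15], [0.42, 0.58, 0.31], [0.4, 0.58, 0.31], [0.38, 0.57, 0.3], [0.36, 0.56, 0.3], [0.35, 0.57, 0.3], [0.33, 0.58, 0.31], [0.31, 0.57, 0.3], [0.29, 0.58, 0.31], [0.27, 0.58, 0.3], [0.26, 0.57, 0.27], [0.26, 0.57, 0.2], [0.26, 0.57, 0.12], [0.26, 0.57, 0.27], [0.18, 0.6, 0.25], [0.17, 0.58, 0.31], [0.15, 0.58, 0.3]]
```

```bash
python3 -m pendant '[60,-30,0,0,0, 60,-40,0,0,0, 60,-40,0,0,0, 60,-40,0,0,0, 60,-40,0,0,0]' 40; python3 -c "
from st import *
to(.5577,.192,.2,-.08)"
```

```text
clock: 2.22
tcp_pos: [0.1838, 0.6493, 0.4227]
orientation: [0.217, 1.56, -0.216]
contact_force: [-0.6, 0.9, 0.2]
grip_width: 0.0601
t 2.23 tcp [0.1838 0.6493 0.4227] F [-0.6  0.9  0.2] w 0.0601 yaw_y -0.276 q [-1.41  0.38  0.04  1.28 -0.01  1.48 -0.08]
shift mm [ 222.6 -338.2  484.3] turn about tool x -0.196 (x down -1.000)
[[0.0, 0.272, 0.962], [0.0, 0.962, -0.272], [-1.0, 0.0, -0.0]]
```

```bash
python3 -m pendant '[60,0,-28,40,0, 60,0,-28,40,0, 60,0,-28,40,0, 60,0,-28,40,0, 60,0,-28,40,0, 60,0,-28,40,0, 60,10,-28,40,0, 60,20,-28,40,0, 60,30,-28,40,0, 60,30,-28,40,0, 60,30,-28,40,0, 60,30,-28,40,0, 45,0,0,0,-0.1, 45,0,0,0,-0.096, 45,0,0,0,0]' 40; python3 -c "
from st import *
to(.5577,.192,.08,-.08)"; python3 meas.py | grep -E "0.094|can"
```

```text
clock: 4.1
tcp_pos: [0.5542, 0.1954, 0.2713]
orientation: [0.064, 1.57, -0.063]
contact_force: [0.2, -0.0, 0.1]
grip_width: 0.045
t 4.10 tcp [0.5542 0.1954 0.2713] F [ 0.2 -0.   0.1] w 0.0450 yaw_y -0.081 q [-0.68  0.3   0.3   1.74 -0.1   1.11  1.14]
shift mm [191.3  -3.1   3.8] turn about tool x -0.001 (x down -1.000)
[[-0.0, 0.081, 0.997], [0.0, 0.997, -0.081], [-1.0, 0.0, -0.0]]
scene 0.076 532 [ 0.5225  0.0776  0.0475 -0.0644] grip [0.5358 0.0767 0.0947] res 0.0012030452680949488
scene 0.094 792 [ 0.5325  0.1942  0.0477 -0.0754] grip [0.5532 0.1926 0.1001] res 0.0010548716331259995
scene can 1109 [ 0.4432 -0.276  -0.3274] 0.0008936204304603734
top 0.094 807 [ 0.5373  0.1926  0.0431 -0.0965] grip [0.5579 0.1906 0.0954] res 0.0013620063295314844
top can 646 [ 0.4427 -0.2773 -0.4047] 0.0008249162201244345
both 0.076 1120 [ 0.5224  0.0759  0.0475 -0.0585] grip [0.5358 0.0751 0.0947] res 0.0017291718502478034
both 0.094 1599 [ 0.5328  0.1973  0.0481 -0.0865] grip [0.5534 0.1956 0.1004] res 0.0013286609337989684
both can 1755 [ 0.4446 -0.2762 -0.3512] 0.0007301980984000395
  return _methods._mean(a, axis=axis, dtype=dtype,
  ret = ret.dtype.type(ret / rcount)
```

```bash
python3 -m pendant '[45,40,-3,4,0, 45,45,0,0,0, 45,45,0,0,0, 45,30,0,0,0, 45,20,0,0,0, 45,10,0,0,0, 45,0,0,0,0, 5,0,0,0,0, 5,0,0,0,0, 5,0,0,0,0, 5,0,0,0,0, 5,0,0,0,0]' 40; python3 -c "
from h import *
p,d=grab('top'); q,e=grab('scene')
save(np.hstack([cv2.resize(p[140:250,150:330],(400,300)),cv2.resize(q[220:380,270:500],(400,300))]),'grasp.png')"
```

```text
clock: 5.7
tcp_pos: [0.5587, 0.1925, 0.0824]
orientation: [0.064, 1.568, -0.062]
contact_force: [-0.8, 0.2, 6.1]
grip_width: 0.0172
```

View pics/grasp.png

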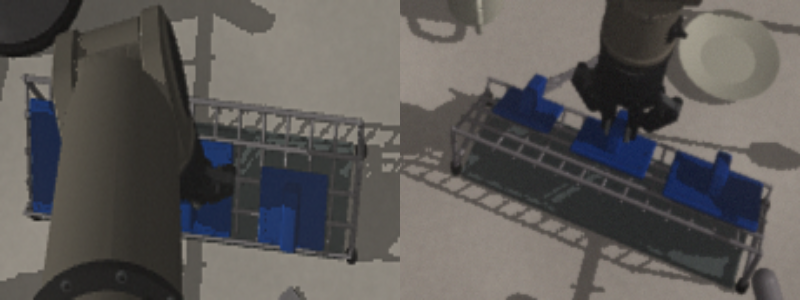

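```bash
python3 -m pendant '[5,-10,0,0,0, 5,-20,0,0,0, 5,-30,0,0,0, 5,-40,0,0,0, 5,-30,0,0,0, 5,0,-30,0,0, 5,0,-45,2,0, 5,0,-45,2,0, 5,0,-45,2,0, 5,0,-45,2,0, 5,0,-45,2,0, 5,0,-35,3,0, 5,0,0,0,0]' 40; python3 -c "
from st import *
to(.55,-.1,.05,-.08)
q,e=grab('scene'); save(q,'lift.png')
print([(o['location'],o['score']) for o in nets.look_for('lid_mid','scene')])"
```

```text
clock: 7.42
tcp_pos: [0.5469, -0.1018, 0.2118]
orientation: [0.066, 1.57, -0.068]
contact_force: [0.5, -0.5, -1.0]
grip_width: 0.0173
t 7.42 tcp [ 0.5469 -0.1018  0.2118] F [ 0.5 -0.5 -1. ] w 0.0173 yaw_y -0.086 q [-0.26  0.32  0.4   1.89 -0.15  0.97  1.7 ]
shift mm [161.8   2.2   2.9] turn about tool x -0.006 (x down -1.000)
[[-0.0, 0.086, 0.996], [-0.001, 0.996, -0.086], [-1.0, -0.001, 0.0]]
[([0.573, -0.0954, 0.224], 0.66)]
```

View pics/lift.png

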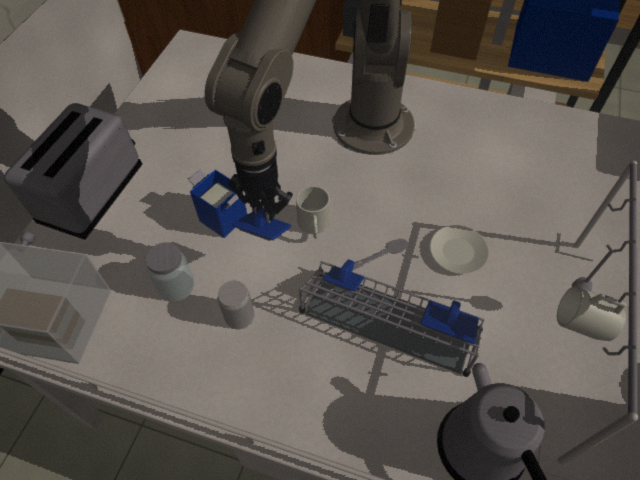

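```bash
python3 -m pendant '[5,30,0,0,0, 5,45,0,0,0, 5,45,0,0,0, 5,25,0,0,0, 5,15,0,0,0, 5,5,0,0,0, 5,4,0,0,0, 5,3,0,0,0, 5,3,0,0,0]' 20;  python3 -m pendant '[5,3,0,0,0, 5,3,0,0,0]' 20;  python3 -m pendant '[5,3,0,0,0, 5,2,0,0,0]' 20; python3 -c "
from st import *
st()
q,e=grab('scene'); save(cv2.resize(q[150:270,170:330],(800,600)),'press.png')"
```

```text
clock: 8.65
tcp_pos: [0.5514, -0.098, 0.0391]
orientation: [0.063, 1.563, -0.062]
contact_force: [1.5, 2.1, 19.7]
grip_width: 0.0174
clock: 8.9
tcp_pos: [0.5556, -0.0984, 0.036]
orientation: [0.063, 1.554, -0.062]
contact_force: [3.9, 1.8, 39.7]
grip_width: 0.017
clock: 9.15
tcp_pos: [0.5591, -0.0987, 0.0326]
orientation: [0.063, 1.548, -0.063]
contact_force: [6.5, 0.0, 34.0]
grip_width: 0.0175
t 9.15 tcp [ 0.5591 -0.0987  0.0326] F [ 6.5  0.  34. ] w 0.0175 yaw_y -0.080 q [-0.16  0.58  0.3   1.99 -0.29  0.59  1.82]
```

View pics/press.png

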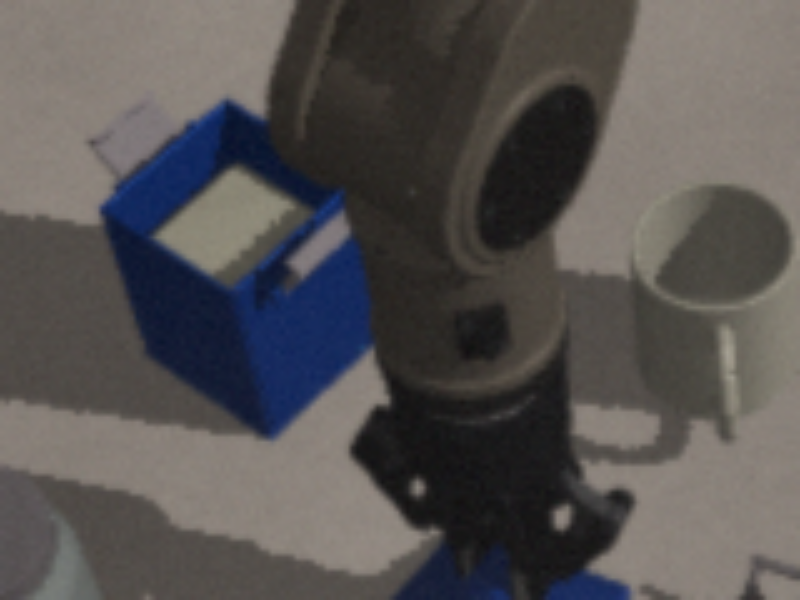

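```bash
python3 -m pendant '[5,-2,0,0,0, 26,0,0,0,0, 26,0,0,0,0, 30,0,0,0,0, 30,0,0,0,0]' 20; python3 -c "
from st import *
st()
q,e=grab('scene'); p,d=grab('top'); save(np.hstack([cv2.resize(q[150:270,200:360],(400,300)),cv2.resize(p[120:280,270:470],(400,300))]),'rel.png')
for n,p,d in(('scene',q,e),('top',p,d)):
    P=pts(n,p,world(n,d),[.46,-.19,.003],[.66,-.02,.08]); print(n,len(P),np.percentile(P,[1,99],axis=0))
    np.save('lid_'+n,P)
"
```

```text
clock: 9.82
tcp_pos: [0.5472, -0.0979, 0.0268]
orientation: [0.063, 1.571, -0.063]
contact_force: [-0.2, 0.7, -0.7]
grip_width: 0.03
t 9.82 tcp [ 0.5472 -0.0979  0.0268] F [-0.2  0.7 -0.7] w 0.0300 yaw_y -0.080 q [-0.16  0.58  0.3   2.   -0.29  0.6   1.82]
scene 957 [[ 0.53314089 -0.14260738  0.01105036]
 [ 0.62075067 -0.05149605  0.05057558]]Traceback (most recent call last):
  File "<string>", line 6, in <module>
    P=pts(n,p,world(n,d),[.46,-.19,.003],[.66,-.02,.08]); print(n,len(P),np.percentile(P,[1,99],axis=0))
                                                                         ~~~~~~~~~~~~~^^^^^^^^^^^^^^^^^
    return _quantile_unchecked(
        a, q, axis, out, overwrite_input, method, keepdims, weights)
    return _ureduce(a,
                    func=_quantile_ureduce_func,
    ...<5 lines>...
                    overwrite_input=overwrite_input,
                    method=method)
    r = func(a, **kwargs)
    result = _quantile(arr,
                       quantiles=q,
    ...<2 lines>...
                       out=out,
                       weights=wgt)
    slices_having_nans = np.isnan(arr[-1, ...])
                                  ~~~^^^^^^^^^
IndexError: index -1 is out of bounds for axis 0 with size 0
```

View pics/rel.png

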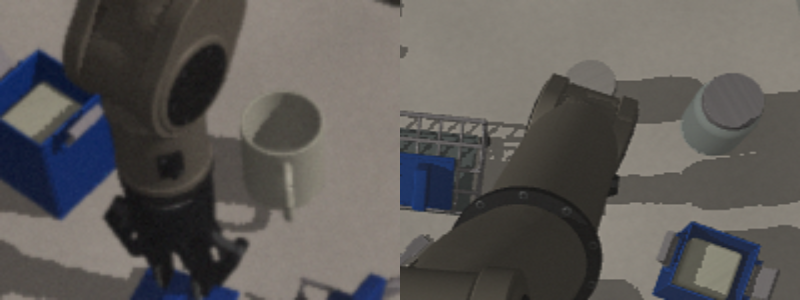

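```bash
cat > lidfit.py <<'E'
from st import *
q,e=grab('scene'); P=pts('scene',q,world('scene',e),[.46,-.19,.003],[.68,-.02,.08])
for y in (-.2,-.1,0,):
    o=fit(lambda v:sdf_lid(R.from_euler('z',v[2]).inv().apply(P-[v[0],v[1],.008])+[.047,0,0],.094),[.573,-.097,y],.001); print(len(P),o.x,o.cost*1e5,np.median(abs(o.fun)))
L=R.from_euler('z',o.x[2]).inv().apply(P-[o.x[0],o.x[1],0]); print(np.percentile(L,[1,99],axis=0).round(4).tolist(), 'plate z',np.median(L[np.abs(L[:,1])>.015,2]))
b=L[L[:,2]>.035]; print('bar',np.percentile(b,[2,98],axis=0).round(4).tolist())
to(o.x[0],o.x[1],.0225,o.x[2])
E
python3 -m pendant '[30,-20,0,0,0, 30,-40,0,0,0, 30,-50,0,0,0, 30,-30,0,0,0]' 20; python3 lidfit.py
```

```text
clock: 10.42
tcp_pos: [0.5484, -0.0982, 0.1695]
orientation: [0.063, 1.568, -0.063]
contact_force: [0.5, -0.2, -0.3]
grip_width: 0.0301
1047 [ 0.57229347 -0.09929222 -0.08348661] 99.75548371142712 0.0012630342308923414
1047 [ 0.57233717 -0.09929597 -0.08294141] 99.75514864062599 0.0012663435907778048
1047 [ 0.57233725 -0.09929598 -0.08293916] 99.75514864131873 0.0012663435907778048
[[-0.0432, -0.0425, 0.0115], [0.047, 0.0465, 0.0509]] plate z 0.01621104890159275
bar [[-0.0249, -0.0078, 0.0373], [0.0305, 0.0104, 0.0528]]
t 10.47 tcp [ 0.5502 -0.0986  0.1727] F [0.4 0.9 2.6] w 0.0300 yaw_y -0.081 q [-0.25  0.37  0.4   1.92 -0.18  0.88  1.73]
shift mm [150.3   1.   21.1] turn about tool x 0.002 (x down -1.000)
[[0.007, 0.08, 0.997], [-0.0, 0.997, -0.08], [-1.0, 0.001, 0.007]]
```

```bash
python3 -m pendant '[30,20,1,12,0, 30,45,0,12,0, 30,45,0,0,0, 30,22,0,0,0, 30,12,0,0,0, 30,0,0,0,0, 30,0,0,0,0]' 20; python3 -c "
from st import *
to(.5723,-.0993,.0225,-.083)"
```

```text
clock: 11.35
tcp_pos: [0.5725, -0.0991, 0.0243]
orientation: [0.063, 1.568, -0.063]
contact_force: [-0.1, 0.1, 0.0]
grip_width: 0.0302
t 11.35 tcp [ 0.5725 -0.0991  0.0243] F [-0.1  0.1  0. ] w 0.0302 yaw_y -0.080 q [-0.17  0.62  0.3   1.95 -0.3   0.62  1.82]
shift mm [ 1.8 -0.3 -0.2] turn about tool x 0.003 (x down -1.000)
[[0.002, 0.08, 0.997], [-0.0, 0.997, -0.08], [-1.0, 0.0, 0.002]]
```

```bash
python3 -m pendant '[5,0,0,0,0, 5,0,0,0,0, 5,0,0,0,0, 5,-10,0,0,0, 5,-40,0,0,0, 5,-50,0,0,0, 5,-50,0,0,0, 5,-40,0,0,0, 5,0,-31,-19,0, 5,0,-31,-19,0, 5,0,-31,-19,0, 5,0,-31,-19,0, 5,0,-31,-19,0, 5,0,-31,-19,0, 5,0,0,0,0.09, 5,0,0,0,0.09, 5,0,0,0,0.09, 5,0,0,0,0, 5,0,0,0,0]' 60; python3 -c "
from st import *
to(.4445,-.2762,.152,-.35)
q,e=grab('scene'); p,d=grab('top'); save(np.hstack([cv2.resize(q[120:270,140:340],(400,300)),cv2.resize(p[180:330,350:550],(400,300))]),'over.png')"
```

```text
clock: 13.72
tcp_pos: [0.4432, -0.2751, 0.2135]
orientation: [0.273, 1.553, -0.273]
contact_force: [0.4, 0.6, -0.4]
grip_width: 0.0169
t 13.72 tcp [ 0.4432 -0.2751  0.2135] F [ 0.4  0.6 -0.4] w 0.0169 yaw_y -0.348 q [-0.03  0.27  0.56  1.97 -0.17  0.95  1.84]
shift mm [61.5 -0.6  1.6] turn about tool x 0.002 (x down -1.000)
[[0.0, 0.341, 0.94], [0.0, 0.94, -0.341], [-1.0, 0.0, 0.0]]
```

View pics/over.png

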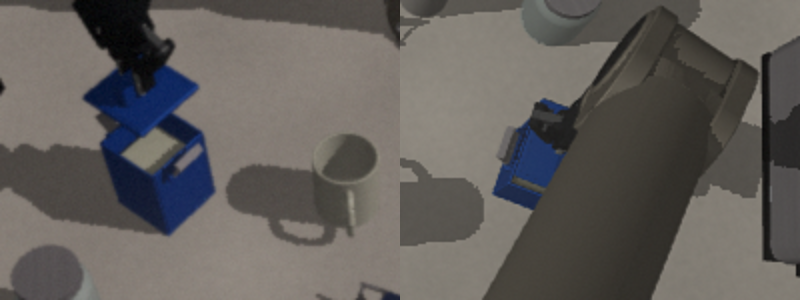

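```bash
cat > over.py <<'E'
from st import *
for i in range(2):
    q,e=grab('scene'); W=world('scene',e); t,_=st(i==0)
    P=pts('scene',q,W,[.36,-.36,t[2]-.03],[.53,-.19,t[2]+.03])
    for c in (1,):
        o=least_squares(lambda v:sdf_lid(R.from_euler('z',v[3]).inv().apply(P-v[:3])+[.047,0,0],.094),[t[0],t[1],t[2]-.016,-.35],loss='soft_l1',f_scale=.001,x_scale=[.01,.01,.01,.1]); print('lid',len(P),o.x.round(4),o.cost*1e5)
    Q=pts('scene',q,W,[.36,-.36,.02],[.52,-.19,.126])
    for y in(-.38,-.35,-.32):
        o=fit(lambda v:sdf_can(R.from_euler('z',v[2]).inv().apply(Q-[v[0],v[1],0])),[.4445,-.2762,y],.001); print('can',len(Q),o.x.round(4),o.cost*1e5)
    K=Q[Q[:,2]<.11]
    o=fit(lambda v:box(R.from_euler('z',v[2]).inv().apply(K-[v[0],v[1],0]),[0,0,.06],[.044,.044,.06]),[.4445,-.2762,-.35],.001); print('sides',len(K),o.x.round(4))
E
python3 over.py
```

```text
t 13.88 tcp [ 0.4432 -0.2752  0.2134] F [-1.   0.3 -1. ] w 0.0169 yaw_y -0.349 q [-0.03  0.27  0.56  1.97 -0.17  0.95  1.83]
lid 1018 [ 0.4428 -0.2742  0.1969 -0.3555] 79.5072789090937
can 869 [ 0.4443 -0.2757 -0.3775] 47.77958847131506
can 869 [ 0.4457 -0.277  -0.3343] 46.451962398645875
can 869 [ 0.443  -0.2761 -0.3285] 46.11430671032577
sides 668 [ 0.4456 -0.278  -0.3409]
lid 1027 [ 0.443  -0.2744  0.1969 -0.3441] 82.36283566966188
can 870 [ 0.4437 -0.2751 -0.3508] 44.84514187526993
can 870 [ 0.4447 -0.2755 -0.3426] 44.70378066896921
can 870 [ 0.4442 -0.2761 -0.3188] 45.876549908501715
sides 668 [ 0.4453 -0.2781 -0.3423]
```

```bash
python3 -m pendant '[5,10,-1.3,2.3,0, 5,25,0,0,0, 5,20,0,0,0, 5,6,0,0,0, 5,3,0,0,0, 5,3,0,0,0, 5,3,0,0,0, 5,3,0,0,0]'; python3 -m pendant '[5,2,0,0,0, 5,2,0,0,0, 5,0,0,0,0]'; python3 over.py
```

```text
clock: 14.92
tcp_pos: [0.4452, -0.2772, 0.1404]
orientation: [0.274, 1.553, -0.274]
contact_force: [-1.0, 0.4, 3.6]
grip_width: 0.017
clock: 15.3
tcp_pos: [0.445, -0.2772, 0.1366]
orientation: [0.275, 1.553, -0.274]
contact_force: [-2.5, 1.2, 3.7]
grip_width: 0.0168
t 15.35 tcp [ 0.445  -0.2772  0.1366] F [-3.   0.8  5.5] w 0.0170 yaw_y -0.350 q [ 0.02  0.38  0.51  2.03 -0.26  0.79  1.91]
lid 984 [ 0.4452 -0.2763  0.12   -0.3429] 118.22298499286755
can 752 [ 0.4449 -0.2762 -0.3732] 137.04900440517474
can 752 [ 0.446  -0.276  -0.3309] 134.3461466485584
can 752 [ 0.4447 -0.2759 -0.3137] 134.6025352016408
sides 568 [ 0.4422 -0.2773 -0.3427]
lid 971 [ 0.4451 -0.2762  0.1201 -0.3455] 113.1134289069909
can 740 [ 0.4467 -0.2762 -0.336 ] 148.86570228131183
can 740 [ 0.4469 -0.2767 -0.3228] 148.8585148571443
can 740 [ 0.4469 -0.2767 -0.3224] 148.85735795654242
sides 561 [ 0.4429 -0.2775 -0.3413]
```

```bash
python3 -m pendant '[5,1.5,0,0,0, 5,0,0,0,0, 30,0,0,0,0, 30,0,0,0,0, 30,-15,0,0,0, 30,-40,0,0,0, 0,-50,0,0,0, 0,-30,0,0,0, 0,0,0,0,0]'; cat > clips.py <<'E'
from st import *
import sys
q,e=grab('scene'); p,d=grab('top'); st()
c=np.array([.445,-.2765]); Rz=R.from_euler('z',-.343)
for n,i,D in(('scene',q,e),('top',p,d)):
    W=world(n,D); P=pts(n,i,W,[.34,-.38,.02],[.54,-.17,.2],False); L=Rz.inv().apply(P-[*c,0])
    B=pts(n,i,W,[.36,-.36,.02],[.54,-.18,.2]); b=Rz.inv().apply(B-[*c,0])
    if len(b)>50: t=b[(b[:,2]>.115)&(b[:,2]<.14)]; print(n,'plate z med',np.median(t[(np.abs(t[:,1])>.015)&(np.abs(t[:,0])<.042),2]).round(4),'xy ext',np.percentile(t[:,:2],[1,99],axis=0).round(4).tolist())
    for sg,nm in((1,'left'),(-1,'right')):
        k=(sg*L[:,1]>.0475)&(sg*L[:,1]<.085)&(np.abs(L[:,0])<.026)&(L[:,2]>.1)&(L[:,2]<.145)
        u=sg*L[k,1];z=L[k,2]
        if k.sum()>8:
            x,y,a,b2=u-.0515,z-.106,0,0; f=np.hypot(x,y)>.01
            far=np.hypot(x,y)>.02
            print(n,nm,k.sum(),'ang',np.percentile(np.arctan2(x[f],y[f]),[10,50,90]).round(2),'outer',np.percentile(u,[50,98]).round(4),'z98',np.percentile(z,98).round(4),'far med',np.median(u[far]).round(4),np.median(z[far]).round(4))
save(np.hstack([cv2.resize(q[140:260,150:310],(400,300)),cv2.resize(p[200:320,350:510],(400,300))]),sys.argv[1])
E
python3 clips.py c1.png
```

```text
clock: 16.52
tcp_pos: [0.4463, -0.2782, 0.273]
orientation: [0.274, 1.547, -0.275]
contact_force: [-0.4, -0.5, -1.0]
grip_width: 0.0002
t 16.62 tcp [ 0.4449 -0.277   0.27  ] F [-0.1  0.2 -0.2] w 0.0002 yaw_y -0.350 q [-0.06  0.2   0.58  1.9  -0.13  1.08  1.8 ]
scene plate z med 0.128 xy ext [[-0.0438, -0.0444], [0.0472, 0.048]]
scene left 112 ang [-0.12  0.38  0.56] outer [0.06   0.0661] z98 0.1353 far med 0.0618 0.13
scene right 139 ang [0.64 0.91 1.1 ] outer [0.0667 0.0729] z98 0.1307 far med 0.0695 0.1216
top plate z med 0.1291 xy ext [[-0.045, -0.0262], [0.045, 0.0455]]
top left 122 ang [0.14 0.3  0.48] outer [0.0575 0.0643] z98 0.1371 far med 0.0602 0.1321
```

View pics/c1.png

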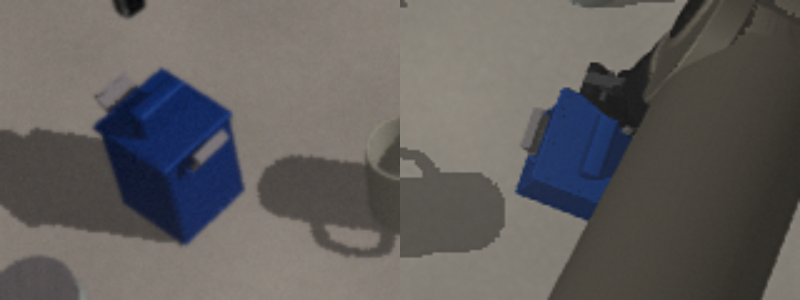

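```bash
python3 -m pendant '[0,0,40,0,0, 0,0,40,0,0, 0,10,15,0,0, 0,40,0,0,0, 0,50,0,0,0, 0,40,0,0,0, 0,10,0,0,0, 0,0,0,0,0, 0,0,-8,0,0, 0,0,-6,0,0, 0,0,-4,0,0, 0,0,0,0,0]'; cat > rel.py <<'E'
from st import *
p,M=st(); print('tcp in canister frame',R.from_euler('z',-.343).inv().apply(p-[.445,-.2765,0]).round(4))
E
python3 rel.py; python3 clips.py c2.png
```

```text
clock: 18.12
tcp_pos: [0.472, -0.2049, 0.1205]
orientation: [0.275, 1.552, -0.274]
contact_force: [1.0, 1.5, 2.1]
grip_width: -0.0004
t 18.12 tcp [ 0.472  -0.2049  0.1205] F [1.  1.5 2.1] w -0.0004 yaw_y -0.350 q [-0.09  0.39  0.47  2.06 -0.26  0.75  1.76]
tcp in canister frame [0.0014 0.0765 0.1205]
t 18.23 tcp [ 0.472  -0.2047  0.1202] F [1.3 1.5 2. ] w -0.0001 yaw_y -0.349 q [-0.09  0.39  0.47  2.06 -0.26  0.75  1.76]
scene plate z med 0.1279 xy ext [[-0.0216, -0.0445], [0.0472, 0.0466]]
scene left 84 ang [0.21 0.53 0.94] outer [0.0616 0.0842] z98 0.1439 far med 0.0691 0.1314
scene right 137 ang [0.65 0.9  1.09] outer [0.0667 0.0725] z98 0.1299 far med 0.0694 0.1214
top plate z med 0.1293 xy ext [[-0.0451, -0.047], [0.045, -0.0269]]
top right 217 ang [0.64 0.85 1.02] outer [0.0639 0.0767] z98 0.133 far med 0.0711 0.1255
```

View pics/c2.png

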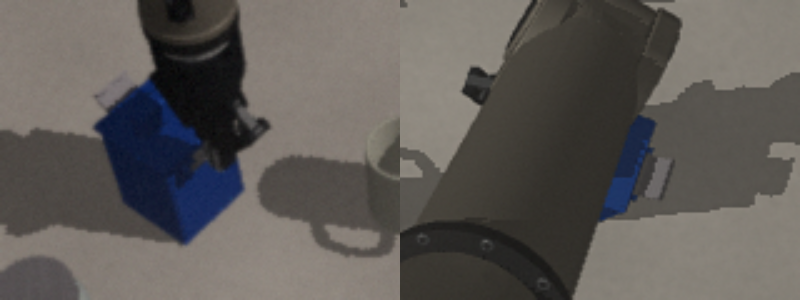

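```bash
for i in 1 2 3; do python3 -m pendant '[0,0,-3,0,0, 0,0,0,0,0]' | grep -E "force|tcp"; done; python3 rel.py
```

```text
tcp_pos: [0.4716, -0.2061, 0.1205]
contact_force: [1.3, 6.2, 10.7]
tcp_pos: [0.4712, -0.2077, 0.1212]
contact_force: [-0.8, 11.5, 18.3]
tcp_pos: [0.4683, -0.2134, 0.1198]
contact_force: [0.1, 0.8, 0.9]
t 18.98 tcp [ 0.4683 -0.2134  0.1198] F [0.1 0.8 0.9] w -0.0001 yaw_y -0.350 q [-0.08  0.39  0.47  2.06 -0.26  0.75  1.78]
tcp in canister frame [0.0007 0.0673 0.1198]
```

```bash
python3 -m pendant '[0,0,10,0,0, 0,0,20,0,0, 0,0,25,0,0, 0,-40,10,0,0, 0,-50,0,0,0, 0,-50,0,0,0, 0,0,0,0,0]';  python3 clips.py c3.png
```

```text
clock: 19.85
tcp_pos: [0.4926, -0.1525, 0.2631]
orientation: [0.275, 1.547, -0.274]
contact_force: [-0.2, -0.8, -0.0]
grip_width: 0.0002
t 19.95 tcp [ 0.4903 -0.1517  0.2594] F [-0.4  0.4  0.1] w 0.0002 yaw_y -0.349 q [-0.28  0.19  0.54  1.93 -0.11  1.05  1.52]
scene plate z med 0.1281 xy ext [[-0.0447, -0.0446], [0.0477, 0.0472]]
scene left 166 ang [-0.12  0.06  0.14] outer [0.0523 0.0555] z98 0.1366 far med 0.0517 0.1321
scene right 138 ang [0.67 0.88 1.11] outer [0.0668 0.0727] z98 0.1297 far med 0.0696 0.1222
top plate z med 0.1292 xy ext [[-0.045, -0.0465], [0.0459, 0.0019]]
top right 220 ang [0.69 0.87 1.06] outer [0.0635 0.0767] z98 0.131 far med 0.0709 0.1244
```

View pics/c3.png

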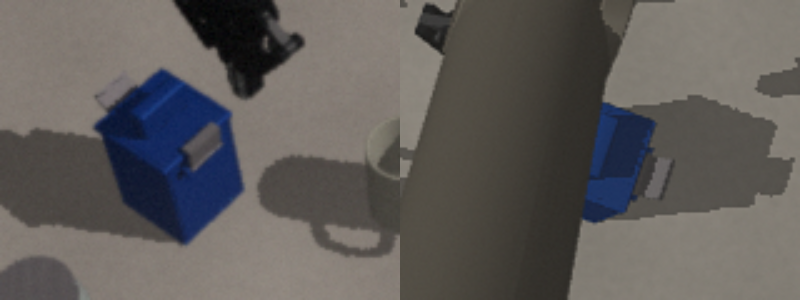

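```bash
python3 -m pendant '[0,0,-30,0,0, 0,0,-45,0,0, 0,0,-45,0,0, 0,0,-45,0,0, 0,0,-45,0,0, 0,0,-38,0,0, 0,0,0,0,0, 0,0,0,0,0]'; python3 rel.py
```

```text
clock: 20.95
tcp_pos: [0.4054, -0.384, 0.2582]
orientation: [0.275, 1.556, -0.273]
contact_force: [-0.1, 0.1, 0.1]
grip_width: -0.0001
t 20.95 tcp [ 0.4054 -0.384   0.2582] F [-0.1  0.1  0.1] w -0.0001 yaw_y -0.349 q [ 0.12  0.3   0.66  1.84 -0.21  1.08  2.07]
tcp in canister frame [-0.0012 -0.1145  0.2582]
```

Descend to z≈0.109, move in to y≈-0.091, then along the arc.

```bash
python3 -m pendant '[0,40,0,0,0, 0,45,0,0,0, 0,40,0,0,0, 0,24,0,0,0, 0,0,0,0,0, 0,0,12,0,0, 0,0,11,0,0, 0,0,0,0,0]'; python3 rel.py; python3 -m pendant '[0,-4,4,0,0, 0,-4,4,0,0]' | grep -E "tcp|force";  python3 -m pendant '[0,-3,4.5,0,0, 0,-2,4.5,0,0, 0,0,0,0,0]' | grep -E "tcp|force"; python3 rel.py
```

```text
clock: 21.95
tcp_pos: [0.4148, -0.3623, 0.1116]
orientation: [0.273, 1.552, -0.272]
contact_force: [-0.8, 0.2, -0.7]
grip_width: 0.0003
t 21.95 tcp [ 0.4148 -0.3623  0.1116] F [-0.8  0.2 -0.7] w 0.0003 yaw_y -0.347 q [ 0.17  0.48  0.57  1.99 -0.36  0.77  2.17]
tcp in canister frame [ 0.0004 -0.0909  0.1116]
tcp_pos: [0.4161, -0.3565, 0.1194]
contact_force: [-1.4, -1.0, 0.1]
tcp_pos: [0.4193, -0.3483, 0.1248]
contact_force: [-3.2, -1.1, 9.0]
t 22.57 tcp [ 0.4193 -0.3483  0.1248] F [-3.2 -1.1  9. ] w 0.0003 yaw_y -0.350 q [ 0.12  0.45  0.58  2.   -0.34  0.79  2.12]
tcp in canister frame [-1.000e-04 -7.620e-02  1.248e-01]
```

```bash
python3 clips.py c4.png | grep -E "right|plate"; for i in 1 2; do python3 -m pendant '[0,0,3,0,0, 0,0,0,0,0]' | grep -E "tcp|force"; done; python3 rel.py;python3 clips.py c5.png | grep -E "right|plate"
```

```text
scene plate z med 0.128 xy ext [[-0.044, -0.0449], [0.0474, 0.0473]]
scene right 170 ang [0.26 0.48 0.68] outer [0.0611 0.077 ] z98 0.1435 far med 0.0627 0.1334
top plate z med 0.1291 xy ext [[-0.045, -0.0454], [0.0465, 0.0448]]
top right 36 ang [0.35 0.48 0.64] outer [0.0547 0.0602] z98 0.1191 far med nan nan
tcp_pos: [0.42, -0.3466, 0.1253]
contact_force: [-4.5, -3.4, 12.0]
tcp_pos: [0.4209, -0.3443, 0.1258]
contact_force: [-6.0, -3.5, 17.3]
t 23.18 tcp [ 0.4209 -0.3443  0.1258] F [-6.  -3.5 17.3] w -0.0003 yaw_y -0.352 q [ 0.11  0.44  0.58  2.   -0.34  0.79  2.11]
tcp in canister frame [ 1.000e-04 -7.200e-02  1.258e-01]
scene plate z med 0.128 xy ext [[-0.0441, -0.0447], [0.0472, 0.0479]]
scene right 152 ang [0.09 0.33 0.59] outer [0.0581 0.0752] z98 0.1442 far med 0.0581 0.1342
top plate z med 0.1294 xy ext [[-0.0449, -0.0448], [0.0465, 0.045]]
top right 15 ang [-0.18 -0.18  0.35] outer [0.0532 0.0562] z98 0.1269 far med 0.0475 0.1274
  return _methods._mean(a, axis=axis, dtype=dtype,
  ret = ret.dtype.type(ret / rcount)
```

```bash
for i in 1 2; do python3 -m pendant '[0,-0.5,2.5,0,0, 0,0,0,0,0]' | grep -E "tcp|force"; done; python3 rel.py;python3 clips.py c6.png 2>/dev/null| grep -E "right|plate"
```

```text
tcp_pos: [0.422, -0.3416, 0.1264]
contact_force: [-6.2, -0.7, 20.6]
tcp_pos: [0.4231, -0.3385, 0.1268]
contact_force: [-5.5, 0.4, 18.3]
t 23.77 tcp [ 0.4231 -0.3385  0.1268] F [-5.5  0.4 18.3] w -0.0001 yaw_y -0.351 q [ 0.1   0.44  0.58  2.   -0.34  0.79  2.1 ]
tcp in canister frame [ 0.0002 -0.0658  0.1268]
scene plate z med 0.1281 xy ext [[-0.044, -0.0445], [0.0473, 0.0477]]
scene right 114 ang [-0.1  0.1  0.3] outer [0.0536 0.0683] z98 0.1448 far med 0.0534 0.1346
top plate z med 0.1292 xy ext [[-0.0449, -0.0442], [0.0468, 0.0451]]
```

```bash
for i in 1 2; do python3 -m pendant '[0,-0.5,2,0,0, 0,0,0,0,0]' | grep -E "tcp|force"; done; python3 rel.py;python3 clips.py c7.png 2>/dev/null| grep -E "right|plate|left"
```

```text
tcp_pos: [0.424, -0.336, 0.1269]
contact_force: [-3.4, 1.3, 14.8]
tcp_pos: [0.4243, -0.335, 0.127]
contact_force: [-3.8, -2.9, 9.6]
t 24.38 tcp [ 0.4243 -0.335   0.127 ] F [-3.8 -2.9  9.6] w 0.0001 yaw_y -0.351 q [ 0.09  0.44  0.58  2.   -0.33  0.79  2.09]
tcp in canister frame [ 0.0002 -0.0621  0.127 ]
scene plate z med 0.128 xy ext [[-0.044, -0.0451], [0.0474, 0.0479]]
scene left 163 ang [-0.1   0.06  0.16] outer [0.0523 0.0559] z98 0.1366 far med 0.0519 0.1327
scene right 67 ang [-0.13  0.03  0.3 ] outer [0.0523 0.0664] z98 0.1437 far med 0.0523 0.1345
top plate z med 0.1292 xy ext [[-0.0449, -0.0416], [0.0465, 0.0453]]
top left 60 ang [-0.12 -0.04  0.04] outer [0.0506 0.0533] z98 0.1392 far med 0.0502 0.1344
```

```bash
python3 -m pendant '[0,0,-10,0,0, 0,0,-25,0,0, 0,-20,-30,0,0, 0,-50,-10,0,0, 0,-50,0,0,0, 0,0,0,0,0]'|grep tcp;python3 rel.py; python3 clips.py c8.png 2>/dev/null| grep -E "right|plate|left"; python3 - <<'E'
from h import *
q,e=grab('scene'); Q=pts('scene',q,world('scene',e),[.36,-.36,.02],[.52,-.19,.11])
o=fit(lambda v:box(R.from_euler('z',v[2]).inv().apply(Q-[v[0],v[1],0]),[0,0,.06],[.044,.044,.06]),[.4445,-.2762,-.35],.001); print('sides',len(Q),o.x.round(4))
E
```

```text
tcp_pos: [0.4005, -0.4054, 0.2495]
t 25.23 tcp [ 0.4005 -0.4054  0.2495] F [-0.1  0.5 -0.3] w -0.0002 yaw_y -0.350 q [ 0.16  0.33  0.67  1.83 -0.23  1.06  2.13]
tcp in canister frame [ 0.0014 -0.1363  0.2495]
scene plate z med 0.1279 xy ext [[-0.0446, -0.044], [0.0472, 0.0472]]
scene left 156 ang [-0.09  0.08  0.17] outer [0.0525 0.0561] z98 0.1364 far med 0.0532 0.1326
scene right 104 ang [-0.02  0.2   0.42] outer [0.0552 0.0624] z98 0.1374 far med 0.0535 0.1336
top plate z med 0.1293 xy ext [[-0.0453, -0.0462], [0.0459, 0.0445]]
top left 60 ang [-0.12 -0.04  0.05] outer [0.0505 0.053 ] z98 0.1377 far med 0.0505 0.1345
top right 133 ang [0.03 0.19 0.36] outer [0.0547 0.0623] z98 0.1395 far med 0.0569 0.1349
sides 575 [ 0.4425 -0.2773 -0.3464]
```

View pics/c8.png

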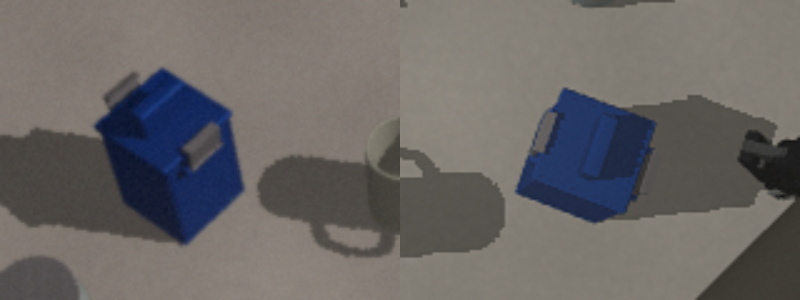

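```bash
python3 -m pendant '[0,45,0,0,0, 0,45,0,0,0, 0,38,0,0,0, 0,0,20,0,0, 0,0,25,0,0, 0,0,14,0,0, 0,0,0,0,0]'|grep -E 'tcp|force';python3 rel.py; for i in 1 2 3; do python3 -m pendant '[0,0,3,0,0, 0,0,0,0,0]' | grep -E "force"; python3 rel.py | grep can; done;  python3 clips.py c9.png 2>/dev/null| grep -E "right|left"
```

```text
tcp_pos: [0.419, -0.3473, 0.1171]
contact_force: [0.4, -0.0, 0.3]
t 26.25 tcp [ 0.419  -0.3473  0.1171] F [ 0.4 -0.   0.3] w -0.0001 yaw_y -0.348 q [ 0.12  0.46  0.58  2.   -0.36  0.78  2.14]
tcp in canister frame [-0.0007 -0.0755  0.1171]
contact_force: [-0.0, -0.4, -1.1]
tcp in canister frame [-0.0004 -0.0742  0.1178]
contact_force: [-0.2, -1.1, 0.7]
tcp in canister frame [-0.0002 -0.0709  0.1179]
contact_force: [-0.7, -2.7, 2.0]
tcp in canister frame [-0.     -0.0682  0.118 ]
scene left 176 ang [-0.11  0.09  0.21] outer [0.053  0.0571] z98 0.1365 far med 0.0532 0.1324
scene right 85 ang [-0.11  0.06  0.52] outer [0.0531 0.0717] z98 0.1439 far med 0.0534 0.1347
top left 64 ang [-0.11 -0.02  0.07] outer [0.0512 0.0542] z98 0.1398 far med 0.051 0.1337
```

```bash
for i in 1 2; do python3 -m pendant '[0,0,2,0,0, 0,0,0,0,0]' | grep -E "force"; python3 rel.py | grep can; done;  python3 clips.py c10.png 2>/dev/null| grep -E "right|left";  python3 -m pendant '[0,0,-10,0,0, 0,0,-25,0,0, 0,0,-30,0,0, 0,-50,-10,0,0, 0,-50,0,0,0, 0,0,0,0,0]'|grep tcp; python3 clips.py c11.png 2>/dev/null| grep -E "right|plate|left"; cat > cansides.py <<'E'
from h import *
for n in('scene','top'):
    q,e=grab(n); Q=pts(n,q,world(n,e),[.36,-.36,.02],[.52,-.19,.2])
    f=lambda P:np.minimum(sdf_lid(P-[-.047,0,.12],.094),box(P,[0,0,.06],[.044,.044,.06]))
    o=fit(lambda v:f(R.from_euler('z',v[2]).inv().apply(Q-[v[0],v[1],0])),[.4445,-.2762,-.35],.001); print('can+lid',n,len(Q),o.x.round(4),np.median(abs(o.fun)))
E
python3 cansides.py
```

```text
contact_force: [-1.9, -3.6, 3.1]
tcp in canister frame [ 0.     -0.0658  0.1179]
contact_force: [-2.2, -4.1, 3.3]
tcp in canister frame [-1.000e-04 -6.350e-02  1.179e-01]
scene left 199 ang [-0.07  0.24  0.47] outer [0.0566 0.0611] z98 0.136 far med 0.0562 0.1317
scene right 50 ang [-0.11  0.12  0.46] outer [0.0556 0.0692] z98 0.1439 far med 0.0563 0.1371
top left 100 ang [-0.09  0.07  0.24] outer [0.0532 0.0589] z98 0.1385 far med 0.0532 0.134
tcp_pos: [0.399, -0.4082, 0.221]
scene plate z med 0.128 xy ext [[-0.0448, -0.0452], [0.0467, 0.0467]]
scene left 157 ang [-0.1   0.09  0.18] outer [0.0528 0.0558] z98 0.1359 far med 0.0527 0.1328
scene right 44 ang [-0.11 -0.02  0.1 ] outer [0.0509 0.0554] z98 0.1358 far med 0.0504 0.1328
top plate z med 0.1292 xy ext [[-0.0453, -0.0459], [0.0459, 0.0441]]
top left 59 ang [-0.11 -0.04  0.05] outer [0.0505 0.0532] z98 0.1378 far med 0.0504 0.1338
top right 74 ang [-0.11  0.01  0.13] outer [0.0523 0.0558] z98 0.1372 far med 0.0518 0.1336
can+lid scene 1729 [ 0.4438 -0.2776 -0.3429] 0.00113372359736396
can+lid top 1660 [ 0.4439 -0.2783 -0.342 ] 0.0013706131146895562
```

```bash
cat > slope.py <<'E'
from h import *
A=[]
for n in('scene','top'):
    for _ in range(3):
        q,e=grab(n); W=world(n,e); k=np.all((W>[.34,-.38,.1])&(W<[.54,-.17,.145]),-1)&~blue(q)
        L=R.from_euler('z',-.343).inv().apply(W[k]-[.4439,-.278,0]); A.append((n,L))
for n in('scene','top'):
    L=np.vstack([l for m,l in A if m==n])
    for sg in(1,-1):
        u=sg*L[:,1]; k=(u>.047)&(u<.064)&(np.abs(L[:,0])<.017); z=L[k,2];u=u[k]
        b=[(round(a,3),int(((z>=a)&(z<a+.006)).sum()),np.round(np.median(u[(z>=a)&(z<a+.006)]),4) if ((z>=a)&(z<a+.006)).any() else None) for a in np.arange(.104,.14,.006)]
        print(n,sg,b)
E
python3 slope.py; python3 -c "
from st import *
st()"
```

```text
scene 1 [(np.float64(0.104), 44, np.float64(0.0534)), (np.float64(0.11), 50, np.float64(0.0539)), (np.float64(0.116), 46, np.float64(0.0546)), (np.float64(0.122), 52, np.float64(0.0553)), (np.float64(0.128), 112, np.float64(0.0539)), (np.float64(0.134), 68, np.float64(0.0519)), (np.float64(0.14), 0, None)]
scene -1 [(np.float64(0.104), 0, None), (np.float64(0.11), 0, None), (np.float64(0.116), 3, np.float64(0.0496)), (np.float64(0.122), 4, np.float64(0.0487)), (np.float64(0.128), 60, np.float64(0.0511)), (np.float64(0.134), 17, np.float64(0.0491)), (np.float64(0.14), 0, None)]
top 1 [(np.float64(0.104), 10, np.float64(0.0529)), (np.float64(0.11), 6, np.float64(0.0531)), (np.float64(0.116), 0, None), (np.float64(0.122), 1, np.float64(0.0545)), (np.float64(0.128), 59, np.float64(0.0513)), (np.float64(0.134), 95, np.float64(0.0511)), (np.float64(0.14), 0, None)]
top -1 [(np.float64(0.104), 0, None), (np.float64(0.11), 0, None), (np.float64(0.116), 0, None), (np.float64(0.122), 0, None), (np.float64(0.128), 48, np.float64(0.0512)), (np.float64(0.134), 82, np.float64(0.05)), (np.float64(0.14), 0, None)]
t 28.95 tcp [ 0.3975 -0.4066  0.2172] F [-0.3  0.2 -0.1] w -0.0004 yaw_y -0.350 q [ 0.17  0.37  0.66  1.86 -0.26  1.    2.16]
```

```bash
python3 -m pendant '[0,-10,30,0,0, 0,0,45,0,0, 0,0,45,0,0, 0,0,45,0,0, 0,0,45,0,0, 0,0,28,0,0, 0,0,0,0,0, 0,30,0,0,0, 0,45,0,0,0, 0,34,0,0,0, 0,0,0,0,0, 0,0,-12,0,0, 0,0,-9,0,0, 0,0,0,0,0]'|grep -E 'tcp|force';python3 rel.py
```

```text
tcp_pos: [0.4722, -0.2045, 0.1199]
contact_force: [-1.1, 0.4, 1.1]
t 30.70 tcp [ 0.4722 -0.2045  0.1199] F [-1.1  0.4  1.1] w 0.0001 yaw_y -0.352 q [-0.15  0.4   0.54  2.07 -0.3   0.75  1.8 ]
tcp in canister frame [0.0014 0.0769 0.1199]
```

```bash
for m in '[0,0,-4,0,0, 0,0,0,0,0]' ; do python3 -m pendant "[0,0,-4,0,0, 0,0,-3,0,0, 0,0,0,0,0]" | grep force; python3 rel.py|grep can; done; for i in 1 2; do python3 -m pendant '[0,0,-2,0,0, 0,0,0,0,0]' | grep force;  python3 rel.py|grep can; done
```

```text
contact_force: [-0.0, 0.9, -0.6]
tcp in canister frame [0.0007 0.0712 0.1188]
contact_force: [-0.2, -0.1, 1.0]
tcp in canister frame [0.0007 0.0693 0.1187]
contact_force: [-0.4, 0.1, 0.2]
tcp in canister frame [0.0007 0.0673 0.1188]
```

```bash
for i in 1 2 3; do python3 -m pendant '[0,0,-1.5,0,0, 0,0,0,0,0]' | grep force;  python3 rel.py|grep can; done
```

```text
contact_force: [0.1, 0.2, 0.2]
tcp in canister frame [0.0007 0.0659 0.1188]
contact_force: [0.6, 0.3, 0.3]
tcp in canister frame [0.0007 0.0642 0.1188]
contact_force: [0.5, 3.5, 2.3]
tcp in canister frame [0.0008 0.0635 0.1189]
```

```bash
python3 -m pendant '[0,0,-1,0,0, 0,0,0,0,0]' | grep force;  python3 -m pendant '[0,0,10,0,0, 0,0,25,0,0, 0,0,30,0,0, 0,-50,10,0,0, 0,-50,10,0,0, 0,-20,20,0,0, 0,0,0,0,0]'|grep tcp; python3 slope.py; python3 cansides.py; python3 - <<'E'
from h import *
for n in('scene','top'):
    p,d=grab(n)
    if n=='scene': W=world(n,d)
    for s,x in((.076,[.564,.078]),(.112,[.6,.315])):
        P=pts(n,p,world(n,d),[x[0]-.08,x[1]-.065,.02],[x[0]+.08,x[1]+.065,.2])
        if len(P)<200: print(n,s,'hidden'); continue
        o=fit(lambda v:sdf_lid(rackR(v[3]).inv().apply(P-v[:3]),s),[x[0]-.04,x[1],.05,-.1]); print(n,s,o.x.round(4))
    for k in('mug','jar','tea_tin','saucer','spoon'): print(n,k,[(np.round(o['location'],3).tolist()) for o in nets.look_for(k,n)[:1]])
E
```

```text
contact_force: [1.7, 4.6, 4.1]
tcp_pos: [0.5036, -0.1189, 0.2398]
scene 1 [(np.float64(0.104), 52, np.float64(0.053)), (np.float64(0.11), 55, np.float64(0.0534)), (np.float64(0.116), 67, np.float64(0.0528)), (np.float64(0.122), 57, np.float64(0.053)), (np.float64(0.128), 98, np.float64(0.0518)), (np.float64(0.134), 43, np.float64(0.0501)), (np.float64(0.14), 1, np.float64(0.0494))]
scene -1 [(np.float64(0.104), 0, None), (np.float64(0.11), 1, np.float64(0.0566)), (np.float64(0.116), 7, np.float64(0.051)), (np.float64(0.122), 2, np.float64(0.0545)), (np.float64(0.128), 56, np.float64(0.0503)), (np.float64(0.134), 17, np.float64(0.0492)), (np.float64(0.14), 0, None)]
top 1 [(np.float64(0.104), 26, np.float64(0.0523)), (np.float64(0.11), 17, np.float64(0.0519)), (np.float64(0.116), 13, np.float64(0.0517)), (np.float64(0.122), 12, np.float64(0.0516)), (np.float64(0.128), 43, np.float64(0.0504)), (np.float64(0.134), 56, np.float64(0.0493)), (np.float64(0.14), 1, np.float64(0.0505))]
top -1 [(np.float64(0.104), 0, None), (np.float64(0.11), 0, None), (np.float64(0.116), 0, None), (np.float64(0.122), 0, None), (np.float64(0.128), 62, np.float64(0.0507)), (np.float64(0.134), 71, np.float64(0.05)), (np.float64(0.14), 0, None)]
can+lid scene 1745 [ 0.4436 -0.2774 -0.3462] 0.0011209729348491473
can+lid top 1708 [ 0.444  -0.2782 -0.3399] 0.0013159492619478977
scene 0.076 [ 0.5227  0.0776  0.0476 -0.0633]
scene 0.112 [ 0.5478  0.3211  0.0415 -0.0887]
scene mug [[0.39, -0.058, 0.056]]
scene jar [[0.675, -0.281, 0.102]]
scene tea_tin [[0.701, -0.12, 0.102]]
scene saucer [[0.358, 0.315, 0.01]]
scene spoon [[0.413, 0.15, 0.004]]
top 0.076 [ 0.5264  0.081   0.0431 -0.0984]
top 0.112 [ 0.5471  0.3188  0.0428 -0.0778]
top mug [[0.398, -0.029, 0.068]]
top jar [[0.642, -0.302, 0.133]]
top tea_tin [[0.684, -0.1, 0.1]]
top saucer [[0.365, 0.313, 0.008]]
top spoon [[0.408, 0.149, 0.008]]
```

```bash
python3 -c "
from h import *
r.hand_in(); print(r.get_obs()['clock'])"
```

```text
the job is handed in; nothing more can be done
the job is handed in; nothing more can be done
```

The mid lid is on the canister and both side clips are closed over its edge. I handed the job in at about 33 s on the robot clock; no verdict is reported.

**What I did:** I took the 94 mm lid off the rack and pressed it mostly level on a clear patch of table, where it settled flat when I opened the gripper. I then re-gripped it at the middle of its bar and set it into the canister's mouth. The left clip closed with a level push. The right clip needed an up-and-in arc, and both needed a second push.

**Last checks:**
- **Lid:** the top of the plate measures 128–129 mm high, as a seated lid should.
- **Left clip:** its outer face is at 53 mm and upright in the scene camera. Before the second push it still leaned out about 0.1 rad.
- **Right clip:** its outer face is out of both cameras' view. I judged it closed because its upper edge lies within about 1 mm of the left clip's and both stopped the finger at the same distance.
- **Canister:** upright, within about 2 mm of where it started, with no measurable turn. It rocked slightly during one push and settled back.
- **Other items:** the small and large lids fit the same poses as before, except one top-camera fit of the small lid that was about 5 mm off. The jar, tea tin and mug read unmoved in the scene camera. The top camera gave mug and tin positions about 2–3 cm off, which I put down to the arm blocking its view. The saucer and spoon had no earlier reading to compare against.

**Forces:** the highest I saw was about 40 N, with the held lid pressed against the table. The clip pushes peaked at about 22 N.

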